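Hook the sprung test clip onto a clutch coil's terminal post

TASK

Pick up the battery test clip by squeezing its button so that the hook comes out, set it on the test plate with the post inside the hook, and let go so that the sprung hook draws the post tight against the nose. Leave the clip standing upright and square on the plate, pointing at the coil; the post is delicate, so feel for it gently, and leave the other tools where they lie.

Things in the scene. Friction and masses are not known exactly. Their poses are not given: they have to be found in the camera images.
- clip: Loose test clip, grey plastic, bright metal squeeze plates, about 110 g, standing on its foot. Origin: foot's underside; x = way the hook points, y left, z up. In mm: foot x -32 to 24, y -14 to 14, z 0 to 10. Nose, a bar in front: to x 58, y -7 to 4, z 0 to 10; its flat end (x 58) is one jaw. Spring housing on the foot: x -14 to 12, 20 wide, to z 60.
- squeeze (a point): Where to squeeze, at (-6, 0, 45) mm on the clip, from above, fingers closing along its x: between front plate (face x 20, 26 wide in y, z 20 to 62) and button (face x -32 at rest, -18 pressed; 24 wide, z 24 to 62). 52 mm over both at rest, 38 fully pressed. Keep fingertips above z 20 to clear nose and post.
- plunger (a joint): Travel of button and hook together along the clip's x, m: 0 = at rest, hook shut on the nose; 0.014 = fully pressed, hook 14 mm out. Spring: 1.5 N at rest, 4.3 N fully pressed. After letting go it reads about 0.006 with the post properly in the hook, 0 with the post outside, 0.008 or more with the post pinched under the barb.
- nose (a point): Point on the end face of the clip's nose, at (58, 0, 6) mm in the clip's frame; axes as the clip's.
- hook (a point): On the crossbar's inner face, at (58, 0, 6) mm on the clip when shut, moving with the plunger. Steel hook, z 3 to 9, a J from above: stem along x (y -7 to -3), crossbar 4 thick (y -7 to 8), barb at its left end pointing 3 mm back (y 5 to 8). Open to the left (+y): pressed, the way in between barb and nose is 11 mm. Stem touching the post: post axis at y 0; clear of the barb to y 2.
- plate: Fixed aluminium test plate, 10 mm thick. Origin: at its underside, below the middle of the post's slot; x points to the coil, y left, z up; plate x -100 to 130, y -65 to 65 mm. The clutch coil on it, a steel ring 92 mm across and 18 mm high, is centred at x 82 mm (nearest edge x 36).
- terminal: Terminal: black strip flush in the plate with a 50 mm slot along y. Origin: slot's middle on the plate's top face; axes as the plate's. A rigid steel post, 6 mm across, 18 mm high with a 10 mm head (top 4 mm), is clamped somewhere along it: its axis up to 20 mm either side of the origin, not measured. Over 9 N from the clip damages the post.
- pliers: Bystander: combination pliers lying on the mat, 145 x 50 mm, 14 high, blue grips; origin under the joint's rear, x to the jaws. Leave alone.
- spare_ring: Bystander: steel clutch ring lying flat, 96 mm across, 6 mm high; origin at its centre underneath. Leave alone.
- hex_key: Bystander: L-shaped steel hex key, 100 mm long, 6 mm thick, lying flat; origin under the middle of the long arm. Leave alone.
Not all that is in view belongs to the job. Of the things like the clip, leave any that is brown, orange or turquoise; of the rest the smaller one is meant.

How it is judged:
By the outcome, as a careful person would: the job done as asked, in the order asked, and still so for the second after the job is handed in, with the robot touching nothing.
It also fails if it takes over 48 s, if anything falls off the work surface, if the arm or the gripper's body presses on something with over 40 N, if the wrist force passes 120 N, or if a joint passes its speed limit or range.

ROBOT

A 6-joint arm with a two-finger parallel gripper is mounted at the origin on the work surface. World frame = base frame: x ahead of the robot, y to its left, z up, the work surface at z = 0. Lengths are in m, angles in rad, forces in N, time in s.
With the tool pointing down it reaches from about 0.35 to 0.975 m from the base axis. Payload 4.9 kg.
Tool frame: the origin (TCP) lies on the centre line of the jaws, within the pads' length; the fingertips stand 14 mm ahead of it and the grasp point (between the pads) lies 5 mm behind it; x points along the fingers, z is the direction in which the jaws open and shut, and the axes are right-handed (so a half turn about x gives the same grasp; the last joint's range is limited). The gripper opens to 85 mm and grips with 20 to 120 N. Pads are 22 mm wide; open, the fingers measure 114 mm over their backs; the gripper's body (76 mm by 85 mm) begins 54 mm behind the grasp point. The pads swing forward as they close: fully open they stand 13 mm farther back than shut.
Start: joints at [-1.444, 0.053, 1.613, -0, 1.476, -0.119], TCP at [0.152, -0.606, 0.245] pointing down, gripper open.
Joint ranges: [-3.01, 3.01], [-1.01, 2.22], [0.06, 2.58], [-1.02, 4.17], [0.09, 2.62], [-3.14, 3.14]. Speed limits (rad/s): [2.57, 2.57, 3.14, 3.14, 3.14, 3.14].

INTERFACE

Orientations are given as a rotation vector (axis times angle).
In Python, from station import ctrl gives the robot as it stands.
- The arm moves only by the tool move_arm, never from a script. Its argument "increments" is a list that holds one entry, the list of rows, each a list of 4 numbers: the shift along the tool's x, y, z in units of 25 cm (1.0 is 25 cm), then the turn about the tool's x in units of 90 degrees (1.0 is 90 degrees). A call has 1 to 20 rows; each row shifts and turns the commanded pose from where the row before left it, along the tool's axes as they then stand; what a row does not reach is not made up. A row lasts 1/12 s, in which the tool goes at most 41.7 mm and 7.16 degrees, less where a joint would pass 70% of its speed; a pose out of reach is approached as far as the arm can. A call with a number of a shift or a turn outside -1 to 1 is refused whole. A call with a gripper value outside its range is refused whole. "gripper" is the closure, from 0 (fully open) to 1 (shut), set as the call begins (left out, the last holds). The fingers move at their own pace and stop on an object; "squeeze" is the grip in N (left out, the last holds). Time passes only in rows, so rows that do not move let the fingers close. It gives the time, the measured TCP pose, the force and the opening at its end, in the units of the state.
- ctrl.get_obs(): the state, without advancing time (a new reading comes with each control period).
- ctrl.get_image(name): name is "scene" or "top" or "wrist"; returns a dict with "pixels" (384x512x3 uint8, red, green, blue), "depth" (384x512 float32, m along the optical axis (not along the pixel's ray), 0 where there is no reading), "K" (3x3 intrinsics, pixels), "extrinsics" (4x4, takes a point from camera to world coordinates); the wrist camera has in their place "tool_from_camera" (4x4, takes a point from camera to tool coordinates, whose origin is the TCP and whose axes are the tool frame's). Camera axes: x right, y up, looking along -z (the intrinsics and any distortion apply to the point x, -y, -z); pixel columns grow to the right and rows downward; lengths in m; the calibration is good to about 2 mm. A picture is of the moment at which its call begins: read the wrist's pose just before it.
- ctrl.finish_job(): hands the job in, once; it reports no verdict.
Trained networks look in the newest picture that a camera, given by its name, has taken for a name from the list of things; names that differ only in an ending like _2 or _b are one class to them, and where a whole thing is asked for, a point or a joint stands for the part that bears it (a point fixed in the world has none). Each returns a list of dicts, best first, with "score" (0 to 1); they miss things now and then, are a little off and sometimes report something else, mostly with a low value. They report only what shows in the picture. A call takes as long as a camera call. They do not tell look-alikes from the thing itself.
- ctrl.trace(camera, target): "region" (384x512 bool, what is visible of it) and "pixel" ([row, column] in pixels, amid what is visible of it).
The state is a dict: "t": time; "q": joint angles; "dq": joint speeds; "effort": joint torques, N m; "tool_pos": TCP position; "tool_rot": TCP orientation; "contact_force": force on the tool from outside, world axes, zero at the start; "wrist_torque": the same for the moment, N m; "opening": finger opening in m.
Only numpy, scipy, OpenCV 4.12 (cv2) and the standard library are available. Lean on these libraries where they do the work, as an engineer would, in place of code of your own. Each camera call takes 0.05 s, during which the arm holds its last target. There are 200 camera calls.

## Working session

There is one attempt and no reset: what is moved stays moved. The work goes in short steps, Python scripts to look and compute and a tool call to move; the robot and the scene stay as the last step left them, time stands still between calls to the robot, and variables do not carry over. Pictures are saved under pics/ and viewed, about 8 in all and at most 12, crops included, and the job is handed in when it is done.

Besides the shell and the picture viewer there is one more tool, called after "Call:" by a JSON object that holds its "name" and its "arguments". move_arm: Moves the arm, as the interface text tells. Shifts and turns lie within -1 to 1; 1 stands for 25 cm of shift or 90 degrees of turn. Its arguments: {"type":"object","properties":{"increments":{"type":"array","items":{"type":"array","items":{"type":"array","items":{"type":"number","minimum":-1,"maximum":1}}}},"gripper":{"type":"number"},"squeeze":{"type":"number"}},"required":["increments"]}

```bash
mkdir -p pics; ls; cat > h.py <<'E'
import numpy as np, cv2
from station import ctrl
from scipy.spatial.transform import Rotation as R
def grab(n):
    o=ctrl.get_obs(); im=ctrl.get_image(n)
    if n=='wrist':
        T=np.eye(4);T[:3,:3]=R.from_rotvec(o['tool_rot']).as_matrix();T[:3,3]=o['tool_pos']
        E=T@np.array(im['tool_from_camera'])
    else: E=np.array(im['extrinsics'])
    return im,E,np.array(im['K'])
def cloud(im,E,K):
    d=im['depth'];v,u=np.mgrid[:384,:512]
    p=np.stack([(u-K[0,2])/K[0,0]*d,-(v-K[1,2])/K[1,1]*d,-d],-1)
    P=p@E[:3,:3].T+E[:3,3]; P[d==0]=np.nan; return P
def save(n,im): cv2.imwrite('pics/'+n+'.png',im['pixels'][...,::-1])
E
python3 - <<'E'
from h import *
o=ctrl.get_obs();print({k:np.round(v,3) for k,v in o.items()})
ims=[]
for n in('top','scene'):
    im,E,K=grab(n);P=cloud(im,E,K);save(n,im);ims.append(im['pixels']);print(n,K.round(1).tolist(),E.round(3).tolist(),im.keys())
    np.save(n+'.npy',P)
    for t in('clip','plate','terminal','hook'):
        for r in ctrl.trace(n,t):
            m=r['region'];q=P[m];print(n,t,round(r['score'],2),np.round(r['pixel']),m.sum(),np.nanmedian(q,0).round(3),np.nanmax(q[:,2]).round(3))
E
```

```text
pics
{'t': np.float64(0.0), 'q': array([-1.444,  0.053,  1.614, -0.   ,  1.476, -0.119]), 'dq': array([-0.   ,  0.   , -0.001,  0.002,  0.001, -0.001]), 'effort': array([-1.0000e-03, -3.9368e+01, -3.7018e+01, -0.0000e+00,  7.0000e-03,
       -0.0000e+00]), 'tool_pos': array([ 0.152, -0.606,  0.244]), 'tool_rot': array([ 1.028,  1.317, -1.025]), 'contact_force': array([ 0.221, -0.043,  0.175]), 'wrist_torque': array([ 0.053, -0.037, -0.059]), 'opening': np.float64(0.086)}
top [[429.8, 0.0, 251.2], [0.0, 429.8, 189.0], [0.0, 0.0, 1.0]] [[-0.021, 0.982, -0.186, 0.305], [-1.0, -0.024, -0.014, -0.018], [-0.018, 0.186, 0.982, 1.098], [0.0, 0.0, 0.0, 1.0]] dict_keys(['pixels', 'depth', 'K', 'extrinsics'])
top clip 0.98 [272. 152.] 898 [0.308 0.225 0.059] 0.092
top clip 0.76 [167. 138.] 793 [0.562 0.276 0.059] 0.091
top clip 0.7 [199. 233.] 333 [0.481 0.043 0.047] 0.066
top clip 0.62 [204. 188.] 356 [0.464 0.149 0.04 ] 0.065
top clip 0.6 [257. 234.] 318 [0.335 0.041 0.048] 0.067
top clip 0.36 [144. 284.] 181 [ 0.624 -0.094  0.01 ] 0.031
top plate 0.7 [143. 286.] 4272 [ 0.634 -0.09   0.011] 0
[... 349 characters left out ...]
ne [[421.1, 0.0, 253.3], [0.0, 421.1, 189.8], [0.0, 0.0, 1.0]] [[-0.062, -0.739, 0.67, 1.287], [0.998, -0.039, 0.049, 0.069], [-0.01, 0.672, 0.74, 0.885], [0.0, 0.0, 0.0, 1.0]] dict_keys(['pixels', 'depth', 'K', 'extrinsics'])
scene clip 0.85 [184. 262.] 419 [0.49  0.041 0.032] 0.066
scene clip 0.63 [142. 331.] 802 [0.319 0.231 0.044] 0.093
scene clip 0.6 [208. 358.] 1068 [0.578 0.285 0.036] 0.09
scene clip 0.58 [178. 305.] 357 [0.482 0.156 0.036] 0.064
scene plate 0.66 [237. 212.] 3736 [ 0.658 -0.087  0.011] 0.033
scene terminal 0.64 [225. 211.] 109 [ 0.625 -0.094  0.011] 0.031
scene hook 0.65 [135. 264.] 49 [0.312 0.024 0.049] 0.068
scene hook 0.46 [200. 346.] 120 [0.571 0.244 0.067] 0.089
```

```bash
python3 -c "
import cv2;a=[cv2.imread(f'pics/{n}.png') for n in('top','scene')]
cv2.imwrite('pics/both.png',cv2.vconcat(a)[:, :])
b=cv2.vconcat(a);print(b.shape)
cv2.imwrite('pics/top2.png',cv2.resize(a[0],(800,600)))"
```

```text
(768, 512, 3)
```

View pics/top2.png

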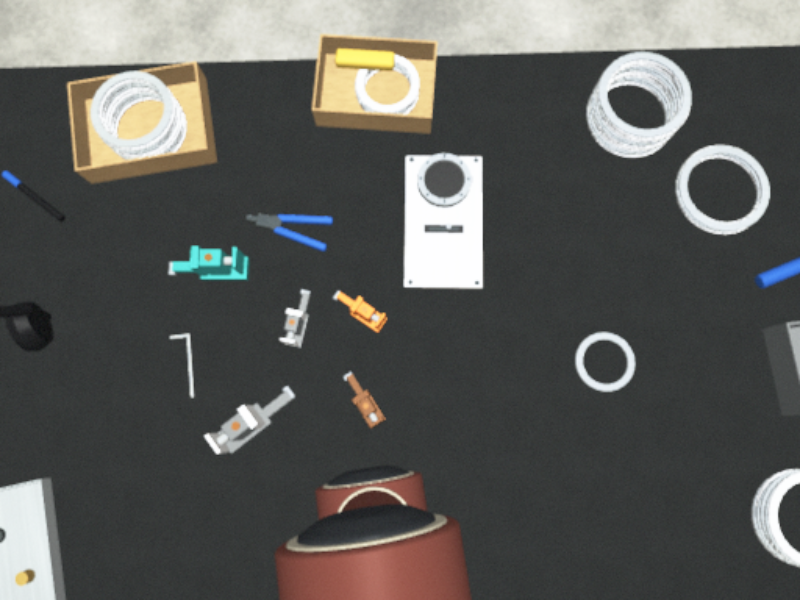

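The small grey clip is at about (297,318) in this view, with its nose up and slightly to the right. The plate is at (443,222), with the coil toward the far end and the post head near (449,227) in the slot. Next I'll get rough poses.

```bash
cat >> h.py <<'E'
def tool():
    o=ctrl.get_obs(); return np.array(o['tool_pos']),R.from_rotvec(o['tool_rot']).as_matrix()
def rows(goal,yaw=0):
    p,M=tool(); d=M.T@(np.array(goal)-p); print('shift units',(d/.25).round(4),'mm',(d*1e3).round(1)); return d
def say():
    o=ctrl.get_obs();M=R.from_rotvec(o['tool_rot']).as_matrix();print('t',round(float(o['t']),2),'p',np.round(o['tool_pos'],4),'toolz',M[:,2].round(4),'toolx',M[:,0].round(4),'F',np.round(o['contact_force'],2),'op',round(float(o['opening']),4))
E
python3 - <<'E'
from h import *
say();p,M=tool();print(M.round(3))
im,E,K=grab('wrist');print(np.array(im['tool_from_camera']).round(3).tolist(),K.round(0).tolist())
P=np.load('top.npy')
def box(x0,x1,y0,y1,z0,z1):
    m=(P[...,0]>x0)&(P[...,0]<x1)&(P[...,1]>y0)&(P[...,1]<y1)&(P[...,2]>z0)&(P[...,2]<z1);return m,P[m]
m,q=box(.4,.56,.1,.2,.005,.1);print(len(q),cv2.minAreaRect((q[:,:2]*1e3).astype(np.float32)))
m,q=box(.4,.56,.1,.2,.004,.015);print('low',len(q),q.min(0).round(3),q.max(0).round(3),cv2.minAreaRect((q[:,:2]*1e3).astype(np.float32)))
m,q=box(.4,.56,.1,.2,.05,.1);print('hi',len(q),cv2.minAreaRect((q[:,:2]*1e3).astype(np.float32)))
m,q=box(.48,.8,-.2,.0,.006,.014);print('plate',len(q),cv2.minAreaRect((q[:,:2]*1e3).astype(np.float32)),q.mean(0))
m,q=box(.59,.66,-.15,-.04,.018,.04);print('post',len(q),q.mean(0).round(4),q.max(0).round(4))
E
```

```text
t 0.5 p [ 0.1521 -0.6062  0.2453] toolz [ 2.434e-01 -9.699e-01 -1.000e-04] toolx [ 0.e+00  1.e-04 -1.e+00] F [-0.44  0.45  0.18] op 0.0854
[[ 0.     0.97   0.243]
 [ 0.     0.243 -0.97 ]
 [-1.     0.    -0.   ]]
[[-0.0, 0.287, -0.958, -0.128], [0.0, 0.958, 0.287, 0.073], [1.0, -0.0, -0.0, 0.0], [0.0, 0.0, 0.0, 1.0]] [[270.0, 0.0, 252.0], [0.0, 270.0, 195.0], [0.0, 0.0, 1.0]]
384 ((478.97576904296875, 154.68429565429688), (143.27862548828125, 88.32249450683594), 2.6669909954071045)
low 201 [0.401 0.101 0.004] [0.557 0.2   0.014] ((476.1209716796875, 151.62631225585938), (97.48763275146484, 157.06219482421875), 85.92994689941406)
hi 161 ((459.25115966796875, 156.3504180908203), (26.162565231323242, 51.834983825683594), 76.24748992919922)
plate 3046 ((657.6788330078125, -102.05923461914062), (192.1388702392578, 282.9737243652344), 89.2327651977539) [ 0.6167489  -0.09079427  0.01002344]
post 10 [ 0.6242 -0.0984  0.0281] [ 0.6292 -0.0957  0.0307]
```

```bash
cat >> h.py <<'E'
def plan(goal,toolz_deg,n,ease=False):
    "rows to goal TCP, tool z heading in world degrees, tool pointing down"
    p,M=tool(); a0=np.degrees(np.arctan2(M[1,2],M[0,2])); a1=toolz_deg; out=[]
    s=np.linspace(0,1,n+1)
    if ease: s=(1-np.cos(np.pi*s))/2
    c=p.copy(); a=a0
    for i in range(1,n+1):
        t=p+(np.array(goal)-p)*s[i]; b=a0+(a1-a0)*s[i]
        z=np.array([np.cos(np.radians(a)),np.sin(np.radians(a)),0]);x=np.array([0,0,-1.]);y=np.cross(z,x)
        d=t-c; r=np.round([d@x/.25,d@y/.25,d@z/.25,-(b-a)/90],4)
        c=c+.25*(r[0]*x+r[1]*y+r[2]*z); a=a-r[3]*90; out.append(r.tolist())
    print('end',c.round(4),round(a,2)); print(str(out).replace(' ','').replace('],[','],\n['))
E
python3 -c "
from h import *
plan([.58,-.10,.2],0,20)"
```

```text
end [ 0.58 -0.1   0.2 ] -0.0
[[0.0091,0.1076,-0.0774,-0.0422],
[0.009,0.1126,-0.07,-0.0422],
[0.0091,0.1169,-0.0625,-0.0421],
[0.0091,0.1208,-0.0546,-0.0422],
[0.009,0.1242,-0.0465,-0.0422],
[0.0091,0.1269,-0.0381,-0.0422],
[0.009,0.1292,-0.0297,-0.0421],
[0.0091,0.1309,-0.021,-0.0422],
[0.0091,0.132,-0.0124,-0.0422],
[0.009,0.1325,-0.0035,-0.0422],
[0.0091,0.1325,0.0052,-0.0421],
[0.0091,0.1318,0.0139,-0.0422],
[0.009,0.1306,0.0227,-0.0422],
[0.0091,0.1289,0.0313,-0.0422],
[0.009,0.1265,0.0397,-0.0421],
[0.0091,0.1235,0.048,-0.0422],
[0.0091,0.1201,0.0561,-0.0422],
[0.009,0.1162,0.0639,-0.0422],
[0.0091,0.1116,0.0714,-0.0421],
[0.0091,0.1067,0.0787,-0.0422]]
```

Call:
{"name": "move_arm", "arguments": {"increments": [[[0.009,0.108,-0.077,-0.042],[0.009,0.113,-0.07,-0.042],[0.009,0.117,-0.0625,-0.042],[0.009,0.121,-0.055,-0.042],[0.009,0.124,-0.0465,-0.042],[0.009,0.127,-0.038,-0.042],[0.009,0.129,-0.03,-0.042],[0.009,0.131,-0.021,-0.042],[0.009,0.132,-0.0124,-0.042],[0.009,0.1325,-0.0035,-0.042],[0.009,0.1325,0.005,-0.042],[0.009,0.132,0.014,-0.042],[0.009,0.131,0.023,-0.042],[0.009,0.129,0.031,-0.042],[0.009,0.1265,0.04,-0.042],[0.009,0.1235,0.048,-0.042],[0.009,0.12,0.056,-0.042],[0.009,0.116,0.064,-0.042],[0.009,0.112,0.071,-0.042],[0.009,0.107,0.079,-0.042]]]}}

```text
t: 2.22
tool_pos: [0.5826, -0.0993, 0.2004]
tool_rot: [0.002, 1.57, -0.002]
contact_force: [-0.1, -0.8, -0.4]
opening: 0.0854
```

```bash
python3 - <<'E'
from h import *
say(); im,E,K=grab('wrist'); save('w1',im); P=cloud(im,E,K); np.save('w1.npy',P); say()
for t in('plate','terminal','clip'):
    for r in ctrl.trace('wrist',t):
        m=r['region'];q=P[m];print(t,round(r['score'],2),np.round(r['pixel']),m.sum(),np.nanmedian(q,0).round(4),np.nanmin(q,0).round(3),np.nanmax(q,0).round(3))
E
```

```text
t 2.22 p [ 0.5826 -0.0993  0.2004] toolz [ 1.0e+00 -2.1e-03  5.0e-04] toolx [ 5.e-04 -2.e-04 -1.e+00] F [-0.08 -0.77 -0.39] op 0.0854
t 2.27 p [ 0.585  -0.0952  0.1999] toolz [1.     0.0038 0.0026] toolx [ 0.0025  0.0035 -1.    ] F [-2.05  3.2   0.69] op 0.0852
plate 0.85 [161. 300.] 20525 [ 0.6412 -0.0835  0.0098] [ 0.524 -0.158 -0.   ] [ 0.762 -0.021  0.03 ]
terminal 0.96 [166. 286.] 680 [ 0.6253 -0.0887  0.01  ] [ 0.617 -0.122  0.008] [ 0.634 -0.057  0.028]
clip 0.78 [ 38. 150.] 3383 [0.4878 0.0403 0.044 ] [ 0.427  0.009 -0.003] [0.522 0.086 0.063]
clip 0.65 [38. 19.] 2615 [0.3516 0.046  0.0097] [ 0.301  0.014 -0.002] [0.391 0.083 0.055]
clip 0.52 [165. 290.] 578 [ 0.6254 -0.0876  0.01  ] [ 0.618 -0.122  0.008] [ 0.633 -0.057  0.028]
```

View pics/w1.png

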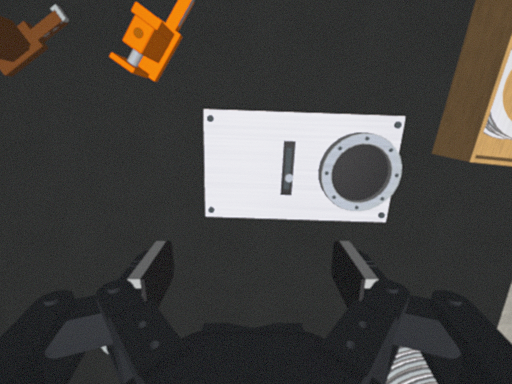

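The plate is in full view with the coil to the right. The post head is at (289,178), on the −y side of the slot. The arm was still settling, so I'll remeasure now and plan the hop to the clip.

```bash
python3 - <<'E'
from h import *
say(); im,E,K=grab('wrist'); say(); P=cloud(im,E,K)
g=im['pixels'].astype(int); v,u=np.mgrid[:384,:512]
m=(abs(P[...,2]-.01)<.005)&(g.min(-1)>150)&(u>190)&(u<420)&(v>95)&(v<235)
m=cv2.morphologyEx(m.astype(np.uint8),cv2.MORPH_OPEN,np.ones((5,5)))
q=P[m>0];r=cv2.minAreaRect((q[:,:2]*1e3).astype(np.float32));print('plate',r,np.median(q[:,2]))
ph=(P[...,2]>.021)&(P[...,2]<.05)&(abs(P[...,0]-.625)<.012)&(abs(P[...,1]+.09)<.03)
print('head',ph.sum(),P[ph].mean(0).round(4),P[ph].min(0).round(4),P[ph].max(0).round(4))
rr=(P[...,2]>.023)&(P[...,2]<.04)&(P[...,0]>.65)&(P[...,0]<.77)&(P[...,1]>-.15)&(P[...,1]<-.03)
q=P[rr];print('coil',cv2.minEnclosingCircle((q[:,:2]*1e3).astype(np.float32)))
for r in ctrl.trace('wrist','terminal')[:1]:
    q=P[r['region']];q=q[abs(q[:,2]-.01)<.004];print('term',cv2.minAreaRect((q[:,:2]*1e3).astype(np.float32)))
plan([.45,.09,.2],-13.75,8)
E
```

```text
t 2.42 p [ 0.5818 -0.1002  0.2001] toolz [ 1.0e+00 -4.2e-03 -7.0e-04] toolx [-7.e-04 -3.e-04 -1.e+00] F [-0.47 -0.57 -0.02] op 0.0853
t 2.47 p [ 0.5814 -0.1009  0.2002] toolz [ 1.0e+00 -5.6e-03 -4.0e-04] toolx [-4.e-04 -4.e-04 -1.e+00] F [-0.05  0.14  0.08] op 0.0854
plate ((640.4893798828125, -89.71917724609375), (129.72341918945312, 230.25418090820312), 87.951416015625) 0.009463693877276108
head 57 [ 0.625  -0.0961  0.0274] [ 0.6207 -0.1003  0.0251] [ 0.6298 -0.0919  0.0292]
coil ((707.3189086914062, -92.03981018066406), 45.983394622802734)
term ((625.5509643554688, -89.41561889648438), (65.71968078613281, 14.210039138793945), 88.15892791748047)
end [0.45 0.09 0.2 ] -13.75
[[0.0002,0.0953,-0.0663,0.0186],
[0.0002,0.0933,-0.069,0.0186],
[0.0002,0.0912,-0.0717,0.0185],
[0.0002,0.0891,-0.0743,0.0186],
[0.0001,0.0869,-0.0769,0.0186],
[0.0002,0.0846,-0.0794,0.0186],
[0.0002,0.0823,-0.0818,0.0186],
[0.0002,0.0798,-0.0842,0.0185]]
```

```bash
python3 - <<'E'
from h import *
plan([.457,.150,.18],-13.75,9)
E
```

```text
end [0.457 0.15  0.18 ] -13.75
[[0.0091,0.1114,-0.056,0.0165],
[0.009,0.1098,-0.0588,0.0165],
[0.0091,0.1084,-0.0616,0.0165],
[0.009,0.1066,-0.0645,0.0166],
[0.0091,0.105,-0.0672,0.0165],
[0.009,0.1032,-0.0699,0.0165],
[0.0091,0.1013,-0.0725,0.0165],
[0.0091,0.0995,-0.0751,0.0165],
[0.009,0.0974,-0.0777,0.0165]]
```

Call:
{"name": "move_arm", "arguments": {"increments": [[[0.009,0.111,-0.056,0.0165],[0.009,0.11,-0.059,0.0165],[0.009,0.108,-0.062,0.0165],[0.009,0.107,-0.0645,0.0165],[0.009,0.105,-0.067,0.0165],[0.009,0.103,-0.07,0.0165],[0.009,0.101,-0.0725,0.0165],[0.009,0.0995,-0.075,0.0165],[0.009,0.0975,-0.078,0.0165],[0,0,0,0],[0,0,0,0],[0,0,0,0]]]}}

```text
t: 3.52
tool_pos: [0.4572, 0.1493, 0.1804]
tool_rot: [0.188, 1.562, -0.188]
contact_force: [-0.3, -0.0, 0.3]
opening: 0.0854
```

```bash
python3 - <<'E'
from h import *
say(); im,E,K=grab('wrist'); save('w2',im); P=cloud(im,E,K); np.save('w2.npy',P); say()
a=np.radians(-13.75);c=np.array([.459,.156])
C=(P[...,:2]-c)@np.array([[np.cos(a),-np.sin(a)],[np.sin(a),np.cos(a)]])*1e3
Z=P[...,2]*1e3; near=(abs(C[...,0])<90)&(abs(C[...,1])<45)
for lo,hi in((5,14),(54,70)):
    m=near&(Z>lo)&(Z<hi); q=C[m]; r=cv2.minAreaRect((P[m][:,:2]*1e3).astype(np.float32)); print(lo,m.sum(),q.min(0).round(1),q.max(0).round(1),np.median(Z[m]),r)
m=near&(Z>54)&(Z<70);n=cv2.connectedComponentsWithStats(m.astype(np.uint8));
for i in range(1,n[0]):
    mm=n[1]==i
    if mm.sum()>20: q=C[mm];print('comp',mm.sum(),n[3][i].round(),q.min(0).round(1),q.max(0).round(1),np.median(Z[mm]).round(1))
m=near&(Z>4)&(Z<12)&(C[...,0]>32);q=C[m]
for x in range(32,90,6):
    s=q[(q[:,0]>=x)&(q[:,0]<x+6)]
    if len(s):print(x,len(s),s.min(0).round(1),s.max(0).round(1))
E
```

```text
t 3.52 p [0.4572 0.1493 0.1804] toolz [ 0.9714 -0.2375  0.001 ] toolx [ 9.e-04 -4.e-04 -1.e+00] F [-0.29 -0.04  0.33] op 0.0854
t 3.57 p [0.4574 0.1491 0.1804] toolz [ 9.712e-01 -2.382e-01  9.000e-04] toolx [ 9.e-04 -3.e-04 -1.e+00] F [-0.07 -0.15  0.38] op 0.0853
5 707 [-25.5 -44.8] [68.3 16.3] 9.301656155291326 ((488.0710754394531, 151.18194580078125), (49.502540588378906, 109.28531646728516), 48.59402847290039)
54 968 [-25.5 -10.9] [26.2 15.4] 60.061373117659215 ((459.5111083984375, 157.69017028808594), (26.337932586669922, 51.75535202026367), 77.64073181152344)
comp 818 [263. 183.] [ -7.4 -10.9] [26.2 15.4] 59.9
comp 150 [227. 184.] [-25.5  -9.7] [-20.7  14.2] 61.2
32 56 [32.  -4.1] [37.8  6.7]
38 50 [38.6 -4.3] [43.6  6.4]
44 56 [44.1 -4.4] [50.   6.5]
50 53 [50.2 -4. ] [56.   6.5]
56 52 [56.4 -4.2] [61.9 10.3]
62 74 [ 62.1 -44.8] [68.  10.3]
68 4 [68.1  4.1] [68.3  8.3]
```

View pics/w2.png

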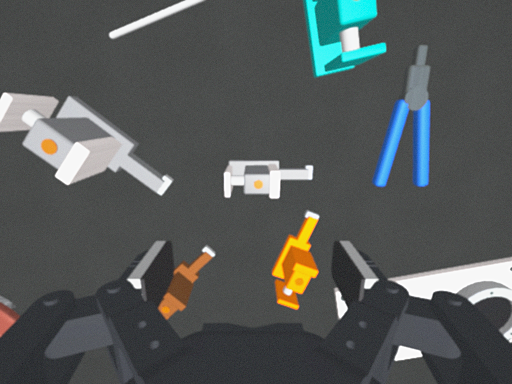

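Here is the clip: front plate at (275,180), button at (228,180), hook tip at (310,172). The 51.8 × 26.3 mm extent matches the given size. I'll descend onto it.

```bash
python3 - <<'E'
from h import *
plan([.4597,.1579,.037],-13.0,8)
E
```

```text
end [0.4597 0.1579 0.037 ] -13.0
[[0.0717,0.0045,0.0001,-0.0011],
[0.0717,0.0045,0.0,-0.0011],
[0.0718,0.0046,0.0001,-0.001],
[0.0717,0.0045,0.0001,-0.0011],
[0.0717,0.0045,0.0001,-0.0011],
[0.0717,0.0045,0.0001,-0.0011],
[0.0717,0.0046,0.0001,-0.0011],
[0.0717,0.0045,0.0002,-0.0011]]
```

Call:
{"name": "move_arm", "arguments": {"increments": [[[0.07,0.009,0,-0.002],[0.07,0.009,0,-0.002],[0.07,0.009,0,-0.002],[0.07,0.009,0,-0.002],[0.07,0,0,0],[0.07,0,0,0],[0.07,0,0,0],[0.05,0,0,0],[0.0336,0,0,0],[0,0,0,0],[0,0,0,0]]]}}

```text
t: 4.48
tool_pos: [0.4594, 0.1583, 0.0367]
tool_rot: [0.179, 1.564, -0.179]
contact_force: [-0.3, -0.4, -0.0]
opening: 0.0854
```

```bash
python3 -c "
from h import *
say(); im,E,K=grab('wrist'); save('w3',im)"
```

```text
t 4.48 p [0.4594 0.1583 0.0367] toolz [ 9.742e-01 -2.256e-01 -3.000e-04] toolx [-4.e-04 -1.e-04 -1.e+00] F [-0.3  -0.43 -0.  ] op 0.0854
```

View pics/w3.png

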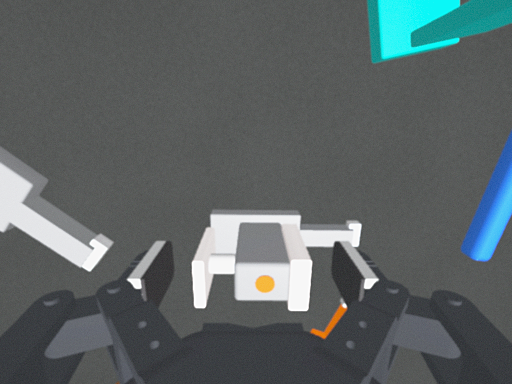

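The clip's button face is at x≈197 px and its front plate at ≈308 px, centred between the pads at 150 and 350 px. Closing.

Call:
{"name": "move_arm", "arguments": {"increments": [[[0,0,0,0],[0,0,0,0],[0,0,0,0],[0,0,0,0],[0,0,0,0],[0,0,0,0],[0,0,0,0],[0,0,0,0],[0,0,0,0],[0,0,0,0]]], "gripper": 1, "squeeze": 25}}

```text
t: 5.37
tool_pos: [0.4626, 0.1592, 0.0398]
tool_rot: [0.178, 1.555, -0.176]
contact_force: [3.0, -1.8, 7.0]
opening: 0.0371
```

```bash
python3 - <<'E'
from h import *
say(); im,E,K=grab('wrist'); save('w4',im); P=cloud(im,E,K)
p,M=tool(); Q=(P-p)@M*1e3  # tool coords mm
m=(Q[...,2]>30)&(Q[...,2]<95)&(abs(Q[...,1])<30)&(Q[...,0]<36)&(Q[...,0]>14)
q=Q[m];print(m.sum())
for z in range(30,95,5):
    s=q[(q[:,2]>=z)&(q[:,2]<z+5)]
    if len(s):print(z,len(s),s.min(0).round(1),s.max(0).round(1),np.median(s,0).round(1))
E
```

```text
t 5.37 p [0.4626 0.1592 0.0398] toolz [ 0.9746 -0.2238  0.0079] toolx [ 8.1e-03  2.0e-04 -1.0e+00] F [ 2.99 -1.78  6.98] op 0.0371
1173
30 98 [28.5 -4.3 30.1] [35.9  3.1 35. ] [30.   0.7 32.8]
35 123 [28.2 -7.1 35.1] [35.9  3.2 40. ] [29.9  0.2 37.7]
40 146 [28.1 -8.5 40.1] [35.6  3.1 45. ] [29.8 -1.3 42.5]
45 149 [28.3 -8.5 45. ] [35.8  3.1 50. ] [29.9 -1.2 47.6]
50 146 [27.9 -8.1 50. ] [35.9  3.2 55. ] [29.9 -1.3 52.7]
55 103 [28.4 -8.5 55. ] [36.   3.4 59.9] [30.1 -3.6 56.7]
60 69 [29.7 -8.5 60. ] [36.  -3.8 64.9] [31.  -5.2 62.6]
65 102 [29.5 -8.5 65. ] [35.9  7.3 70. ] [31.2 -4.4 68.4]
70 195 [28.9 -8.3 70.1] [35.9  7.1 74.9] [30.9  0.  72.2]
75 42 [29.2 -8.7 75. ] [35.1  6.9 76.2] [30.9 -0.1 75.4]
```

View pics/w4.png

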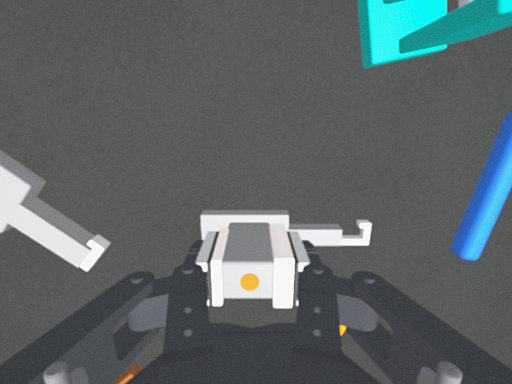

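Fully pressed: opening is 37 mm and the hook is out at (365,232). Next I'll lift and carry it beside the post.

```bash
sed -i 's/^def plan(goal,toolz_deg,n,ease=False):/def plan(goal,toolz_deg,n,ease=False,start=None,h0=None):/; s/^    p,M=tool(); a0=np.degrees(np.arctan2(M\[1,2\],M\[0,2\])); a1/    p,M=tool(); a0=np.degrees(np.arctan2(M[1,2],M[0,2])) if h0 is None else h0; p=p if start is None else np.array(start); a1/' h.py; python3 - <<'E'
from h import *
plan([.562,-.116,.125],-2.05,12,start=[.4595,.1580,.1367],h0=-13.0)
E
```

```text
end [ 0.562 -0.116  0.125] -2.05
[[0.0039,-0.0813,0.0538,-0.0101],
[0.0039,-0.0822,0.0526,-0.0102],
[0.0039,-0.0829,0.0512,-0.0101],
[0.0039,-0.0838,0.0499,-0.0102],
[0.0039,-0.0846,0.0485,-0.0101],
[0.0039,-0.0853,0.0472,-0.0101],
[0.0039,-0.0861,0.0459,-0.0102],
[0.0039,-0.0868,0.0444,-0.0101],
[0.0039,-0.0875,0.0431,-0.0101],
[0.0039,-0.0881,0.0417,-0.0102],
[0.0039,-0.0889,0.0402,-0.0101],
[0.0039,-0.0894,0.0389,-0.0102]]
```

Call:
{"name": "move_arm", "arguments": {"increments": [[[-0.04,0,0,0],[-0.08,0,0,0],[-0.1,0,0,0],[-0.1,0,0,0],[-0.08,0,0,0],[0.004,-0.081,0.054,-0.01],[0.004,-0.082,0.0525,-0.01],[0.004,-0.083,0.051,-0.01],[0.004,-0.084,0.05,-0.01],[0.004,-0.0845,0.0485,-0.01],[0.004,-0.085,0.047,-0.01],[0.004,-0.086,0.046,-0.01],[0.004,-0.087,0.0445,-0.0105],[0.004,-0.0875,0.043,-0.0105],[0.004,-0.088,0.042,-0.0105],[0.004,-0.089,0.04,-0.0105],[0.004,-0.0895,0.039,-0.0105],[0,0,0,0],[0,0,0,0],[0,0,0,0]]]}}

```text
t: 7.08
tool_pos: [0.561, -0.1142, 0.1244]
tool_rot: [0.027, 1.572, -0.026]
contact_force: [-0.7, 1.4, -1.2]
opening: 0.0366
```

```bash
cat > rel.py <<'E'
from h import *
import sys
say(); im,E,K=grab('wrist'); save(sys.argv[1],im); P=cloud(im,E,K); say()
p,M=tool(); Q=(P-p)@M*1e3
W=P*1e3
hm=(W[...,2]>20)&(W[...,2]<34)&(abs(W[...,0]-625.2)<14)&(abs(W[...,1]+96.2)<14)
# exclude clip parts: keep points not within the clip's nose/hook height
clipz=float(sys.argv[2]) # tool x of nose top
nm=(Q[...,2]>30)&(Q[...,2]<85)&(abs(Q[...,1])<14)&(abs(Q[...,0]-clipz)<4)
hm&=~nm
if hm.any(): print('head n',hm.sum(),'world',W[hm].mean(0).round(1),'tool',Q[hm].mean(0).round(1),Q[hm].min(0).round(1),Q[hm].max(0).round(1))
q=Q[nm]
for z in range(30,85,4):
    s=q[(q[:,2]>=z)&(q[:,2]<z+4)]
    if len(s):print(z,len(s),s.min(0).round(1),s.max(0).round(1),np.median(s,0).round(1))
E
python3 rel.py w5 30; python3 -c "
import cv2;cv2.imwrite('pics/w5c.png',cv2.resize(cv2.imread('pics/w5.png')[90:330,150:470],(800,600)))"
```

```text
t 7.08 p [ 0.561  -0.1142  0.1244] toolz [ 0.9994 -0.034  -0.0012] toolx [-1.2e-03  9.0e-04 -1.0e+00] F [-0.7   1.4  -1.15] op 0.0366
t 7.13 p [ 0.561  -0.1139  0.1244] toolz [ 0.9994 -0.0332 -0.001 ] toolx [-1.e-03  7.e-04 -1.e+00] F [-0.91  0.61 -1.03] op 0.0365
head n 108 world [624.7 -96.2  27.3] tool [97.1 19.7 63.3] [95.  14.3 58.8] [100.2  24.1  68. ]
30 73 [28.7 -4.8 30.1] [33.9  3.  33.9] [30.1  0.1 32.3]
34 86 [28.7 -6.2 34.1] [34.   2.8 38. ] [29.8 -0.5 36.2]
38 106 [28.4 -9.  38.1] [33.8  2.8 41.9] [29.8 -1.8 40.2]
42 112 [28.1 -8.3 42. ] [34.   2.7 46. ] [29.8 -2.2 44. ]
46 110 [28.  -8.4 46. ] [33.7  3.1 50. ] [29.8 -1.9 48. ]
50 110 [28.  -8.4 50. ] [33.9  2.5 53.9] [29.9 -2.4 52. ]
54 107 [28.3 -8.6 54. ] [33.8  2.5 57.9] [29.8 -2.3 55.8]
58 42 [29.8 -8.7 58.1] [33.8 -4.4 61.9] [30.8 -6.  60.1]
62 53 [29.6 -9.3 62. ] [33.8 -4.6 66. ] [30.9 -6.1 63.9]
66 70 [28.9 -9.  66. ] [33.9  6.3 70. ] [30.9 -5.1 68.7]
70 143 [29.  -9.1 70.1] [34.   6.6 74. ] [30.8 -0.9 72.1]
74 71 [29.  -8.8 74. ] [33.9  6.3 76.2] [30.6 -0.6 75.1]
```

View pics/w5c.png

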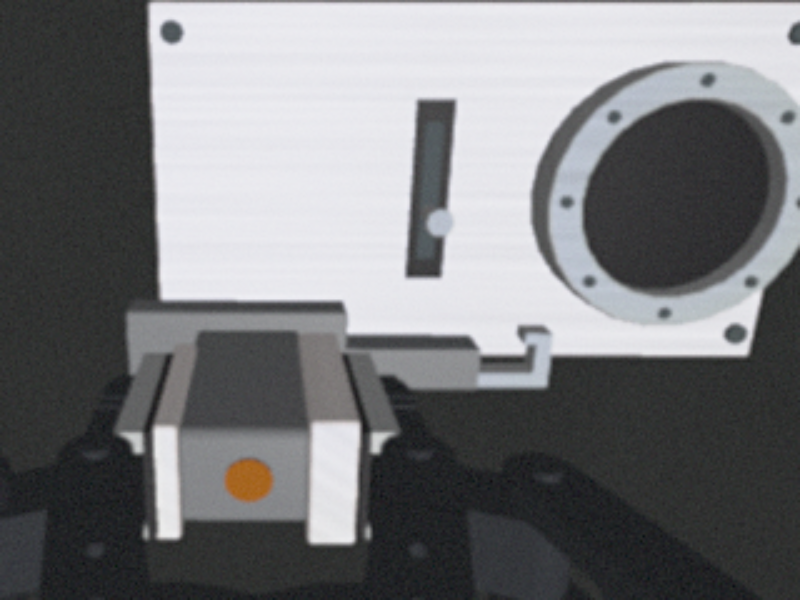

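The post head is at tool (y 19.7, z 63.3) mm. The nose end is at z≈57.9 and the barb tip at ≈68, so the post lines up with the way in and sits clear to the left. Going down to just above the plate.

Call:
{"name": "move_arm", "arguments": {"increments": [[[0.02,0,0,0],[0.04,0,0,0],[0.045,0,0,0],[0.045,0,0,0],[0.045,0,0,0],[0.04,0,0,0],[0.03,0,0,0],[0.0166,0,0,0],[0.01,0,0,0],[0,0,0,0],[0,0,0,0],[0,0,0,0]]]}}

```text
t: 8.13
tool_pos: [0.5622, -0.1151, 0.0525]
tool_rot: [0.026, 1.569, -0.027]
contact_force: [-0.1, 0.4, -0.5]
opening: 0.037
```

```bash
cat >> rel.py <<'E'
np.savez('last.npz',Q=Q,W=W,px=im['pixels'])
# edges: nose left edge y(z), foot left edge
for nm_,z0,z1 in(('nose',36,55),('foot',-28,20)):
    zs=[];ys=[]
    for z in np.arange(z0,z1,2):
        s=Q[(abs(Q[...,2]-z)<1)&(abs(Q[...,0]-clipz)<1.5)&(abs(Q[...,1])<20)]
        if len(s)>3: zs.append(z);ys.append(s[:,1].max())
    if len(zs)>3: f=np.polyfit(zs,ys,1);print(nm_,'left edge y=',f[1].round(2),'slope deg',np.degrees(f[0]).round(2),'mean',np.mean(ys).round(2))
E
python3 rel.py w6 30
```

```text
t 8.13 p [ 0.5622 -0.1151  0.0525] toolz [ 0.9994 -0.0338  0.0013] toolx [ 1.3e-03 -5.0e-04 -1.0e+00] F [-0.11  0.43 -0.47] op 0.037
t 8.18 p [ 0.5622 -0.115   0.0526] toolz [ 0.9994 -0.0338  0.0014] toolx [ 1.4e-03 -5.0e-04 -1.0e+00] F [-0.24 -0.04 -1.14] op 0.0365
head n 224 world [624.5 -96.2  27.1] tool [25.6 21.  61.6] [23.2 15.7 57.1] [31.1 25.6 66.7]
30 72 [28.7 -4.2 30.2] [33.8  3.1 34. ] [30.1  0.3 32.3]
34 81 [28.3 -6.  34.1] [33.9  3.1 38. ] [29.9 -0.2 36. ]
38 111 [28.1 -8.1 38. ] [33.8  3.  41.9] [29.9 -1.5 40.1]
42 109 [28.6 -8.  42. ] [33.8  3.4 46. ] [29.8 -2.  43.9]
46 111 [28.5 -8.2 46.1] [33.9  3.1 50. ] [29.8 -1.7 48. ]
50 112 [28.1 -8.3 50. ] [34.   3.1 54. ] [29.9 -1.7 52.1]
54 105 [28.4 -7.9 54. ] [33.9  3.  58. ] [29.8 -1.9 55.9]
58 48 [29.6 -8.7 58. ] [33.8 -4.  62. ] [31.1 -5.7 60.2]
62 48 [29.2 -8.8 62. ] [33.7 -4.  65.9] [30.9 -5.6 64. ]
66 72 [29.6 -8.9 66.1] [33.9  6.8 70. ] [31.  -4.7 68.7]
70 146 [29. -9. 70.] [34.   7.  73.9] [30.7 -0.5 72.2]
74 68 [29.2 -8.3 74. ] [33.9  7.2 76.1] [30.6  0.3 74.8]
nose left edge y= 3.22 slope deg -0.34 mean 2.95
foot left edge y= 12.77 slope deg -0.26 mean 12.79
```

Clip yaw relative to the tool is only 0.3°. I'll move back 1.2 mm to centre the gap and start sliding left toward the post.

Call:
{"name": "move_arm", "arguments": {"increments": [[[0,0.005,-0.0048,0],[0,0.008,0,0],[0,0.008,0,0],[0,0.008,0,0],[0,0.003,0,0],[0,0,0,0],[0,0,0,0]]]}}

```text
t: 8.77
tool_pos: [0.5607, -0.1067, 0.0518]
tool_rot: [0.026, 1.571, -0.026]
contact_force: [-0.3, 0.8, -2.0]
opening: 0.0367
```

```bash
python3 rel.py w7 30 | grep -v '^[3-5]'; python3 -c "
import cv2;cv2.imwrite('pics/w7c.png',cv2.resize(cv2.imread('pics/w7.png')[150:300,260:460],(800,600),interpolation=cv2.INTER_CUBIC))"
```

```text
t 8.77 p [ 0.5607 -0.1067  0.0518] toolz [ 0.9994 -0.0335  0.    ] toolx [ 0. -0. -1.] F [-0.3   0.79 -1.96] op 0.0367
t 8.82 p [ 0.5607 -0.1067  0.0518] toolz [ 9.994e-01 -3.370e-02  1.000e-04] toolx [ 1.e-04 -0.e+00 -1.e+00] F [ 0.19 -1.12 -1.97] op 0.0369
head n 218 world [624.6 -96.   27.2] tool [24.6 12.9 63.5] [23.   7.6 58.9] [30.5 17.5 68.3]
62 48 [29.6 -8.7 62. ] [33.8 -3.5 66. ] [30.8 -5.4 63.9]
66 57 [29.5 -8.5 66. ] [33.7  6.  70. ] [30.9 -5.4 68.3]
70 140 [28.9 -8.7 70. ] [33.9  7.  74. ] [30.6 -1.1 72.1]
74 70 [28.8 -8.7 74.1] [33.6  7.  76.7] [30.7 -0.1 74.9]
nose left edge y= 2.62 slope deg 0.44 mean 2.97
foot left edge y= 12.75 slope deg 0.04 mean 12.75
```

View pics/w7c.png

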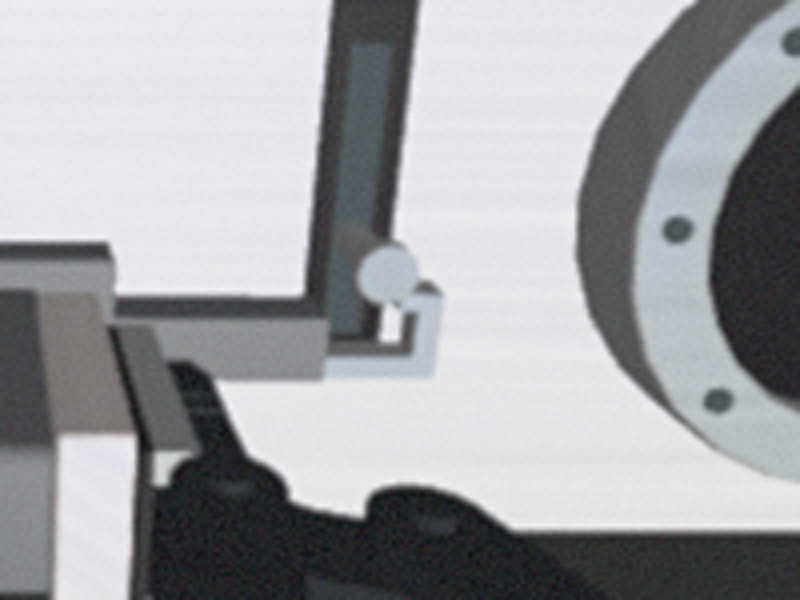

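The post head at (388,272) is just left of the barb (425,290). Parallax shifts the raised head to the right, and in tool coordinates the post (z 63.5) lies mid-gap between 57.7 and 68.5. I'll feel my way in gently.

Call:
{"name": "move_arm", "arguments": {"increments": [[[0,0.004,0.0012,0],[0,0.004,0,0],[0,0.004,0,0],[0,0.003,0,0],[0,0,0,0],[0,0,0,0]]]}}

```text
t: 9.32
tool_pos: [0.5611, -0.103, 0.0517]
tool_rot: [0.026, 1.571, -0.026]
contact_force: [-0.3, 0.8, -2.4]
opening: 0.0367
```

```bash
python3 -c "
from h import *
say()"
```

```text
t 9.32 p [ 0.5611 -0.103   0.0517] toolz [ 0.9994 -0.0337  0.    ] toolx [ 0. -0. -1.] F [-0.27  0.78 -2.4 ] op 0.0367
```

Call:
{"name": "move_arm", "arguments": {"increments": [[[0,0.004,0,0],[0,0.004,0,0],[0,0.004,0,0],[0,0,0,0],[0,0,0,0]]]}}

```text
t: 9.73
tool_pos: [0.5612, -0.1, 0.0518]
tool_rot: [0.026, 1.571, -0.026]
contact_force: [-0.7, 0.3, -0.7]
opening: 0.0371
```

Call:
{"name": "move_arm", "arguments": {"increments": [[[0,0.003,0,0],[0,0.003,0,0],[0,0.003,0,0],[0,0,0,0],[0,0,0,0]]]}}

```text
t: 10.15
tool_pos: [0.5613, -0.0978, 0.0518]
tool_rot: [0.026, 1.571, -0.027]
contact_force: [0.3, -0.4, -1.4]
opening: 0.0372
```

```bash
python3 rel.py w8 30 | grep -v '^[34]'; python3 -c "
import cv2;cv2.imwrite('pics/w8c.png',cv2.resize(cv2.imread('pics/w8.png')[150:300,260:460],(800,600),interpolation=cv2.INTER_CUBIC))"
```

```text
t 10.15 p [ 0.5613 -0.0978  0.0518] toolz [ 0.9994 -0.0338  0.    ] toolx [ 0. -0. -1.] F [ 0.28 -0.37 -1.38] op 0.0372
t 10.2 p [ 0.5613 -0.0978  0.0518] toolz [ 0.9994 -0.0337 -0.    ] toolx [-0. -0. -1.] F [-0.2  -0.19 -1.66] op 0.037
head n 195 world [624.8 -96.2  27.3] tool [24.4  3.8 63.4] [22.7 -1.3 58.7] [26.   8.3 68.6]
50 111 [27.9 -8.2 50. ] [33.3  2.9 54. ] [29.8 -2.  52. ]
54 100 [28.2 -8.1 54. ] [33.3  2.9 57.9] [29.8 -2.2 55.8]
58 76 [26.  -8.2 58.1] [33.9  7.4 62. ] [30.7 -4.5 60.3]
62 56 [26.8 -8.3 62.1] [33.6  8.  65.9] [30.6 -5.1 63.6]
66 58 [28.8 -8.5 66. ] [34.   6.8 70. ] [30.7 -4.9 68.8]
70 133 [29.1 -8.3 70.1] [33.7  7.  74. ] [30.6 -0.3 72.3]
74 71 [28.7 -8.3 74.1] [33.9  6.8 76.1] [30.7  0.6 75. ]
nose left edge y= 2.96 slope deg -0.07 mean 2.9
foot left edge y= 12.7 slope deg -0.19 mean 12.71
```

No contact force so far, and the post is at clip y ≈ 4.8. Continuing slowly.

Call:
{"name": "move_arm", "arguments": {"increments": [[[0,0.003,0,0],[0,0.003,0,0],[0,0.003,0,0],[0,0.002,0,0],[0,0,0,0],[0,0,0,0]]]}}

```text
t: 10.7
tool_pos: [0.5614, -0.095, 0.0518]
tool_rot: [0.026, 1.571, -0.027]
contact_force: [0.0, -0.4, -1.5]
opening: 0.0369
```

Call:
{"name": "move_arm", "arguments": {"increments": [[[0,0.002,0,0],[0,0.002,0,0],[0,0,0,0],[0,0,0,0]]]}}

```text
t: 11.03
tool_pos: [0.5614, -0.094, 0.0518]
tool_rot: [0.027, 1.571, -0.027]
contact_force: [0.4, 0.9, -1.2]
opening: 0.0367
```

Call:
{"name": "move_arm", "arguments": {"increments": [[[0,0.002,0,0],[0,0.001,0,0],[0,0,0,0],[0,0,0,0]]]}}

```text
t: 11.37
tool_pos: [0.5614, -0.0933, 0.0518]
tool_rot: [0.027, 1.571, -0.027]
contact_force: [0.3, -0.0, -1.0]
opening: 0.037
```

Call:
{"name": "move_arm", "arguments": {"increments": [[[0,0.002,0,0],[0,0,0,0],[0,0,0,0]]]}}

```text
t: 11.62
tool_pos: [0.5614, -0.093, 0.0518]
tool_rot: [0.026, 1.571, -0.027]
contact_force: [-0.4, -0.5, -0.9]
opening: 0.0369
```

Call:
{"name": "move_arm", "arguments": {"increments": [[[0,0.002,0,0],[0,0,0,0],[0,0,0,0]]]}}

```text
t: 11.87
tool_pos: [0.5615, -0.0927, 0.0518]
tool_rot: [0.026, 1.571, -0.027]
contact_force: [-0.3, -3.0, -1.9]
opening: 0.0366
```

Call:
{"name": "move_arm", "arguments": {"increments": [[[0,0.002,0,0],[0,0,0,0],[0,0,0,0]]]}}

```text
t: 12.12
tool_pos: [0.5614, -0.0924, 0.0518]
tool_rot: [0.026, 1.571, -0.028]
contact_force: [0.0, -5.9, -1.8]
opening: 0.0365
```

Contact is felt at −5.9 N, and its onset was about 1 mm earlier. I'll back off 2 mm so the post sits at y≈1, and bring the nose 1.5 mm closer.

Call:
{"name": "move_arm", "arguments": {"increments": [[[0,-0.004,0,0],[0,-0.004,0,0],[0,0,0.003,0],[0,0,0.003,0],[0,0,0,0],[0,0,0,0]]]}}

```text
t: 12.62
tool_pos: [0.5629, -0.0935, 0.0517]
tool_rot: [0.027, 1.571, -0.026]
contact_force: [-0.6, 0.2, -1.2]
opening: 0.0366
```

```bash
python3 rel.py w9 30 | grep -v '^[34]'; python3 -c "
import cv2;cv2.imwrite('pics/w9c.png',cv2.resize(cv2.imread('pics/w9.png')[150:300,260:460],(800,600),interpolation=cv2.INTER_CUBIC))"
```

```text
t 12.62 p [ 0.5629 -0.0935  0.0517] toolz [ 9.994e-01 -3.340e-02 -1.000e-04] toolx [-1.e-04  5.e-04 -1.e+00] F [-0.57  0.17 -1.21] op 0.0366
t 12.67 p [ 0.5629 -0.0936  0.0517] toolz [ 0.9994 -0.0335 -0.    ] toolx [-0.e+00  4.e-04 -1.e+00] F [ 0.03  0.74 -1.94] op 0.0366
head n 190 world [624.7 -96.2  27.4] tool [24.4 -0.6 61.9] [23.1 -5.5 57. ] [25.8  4.  67.2]
50 118 [28.4 -8.  50. ] [33.8  3.2 54. ] [29.7 -1.6 51.9]
54 106 [26.3 -8.1 54. ] [34.   3.4 57.8] [29.7 -1.4 55.9]
58 50 [26.1 -8.1 58.1] [33.9  4.3 61.9] [30.6 -0.5 59.7]
62 6 [26.2  1.7 62. ] [33.6  3.7 63.2] [32.1  2.  62.6]
66 34 [29.3 -8.4 67.4] [33.8  6.9 70. ] [31.   4.6 69.3]
70 139 [29.5 -8.8 70.1] [33.9  7.3 74. ] [30.7 -0.2 72.1]
74 74 [29.2 -8.3 74. ] [33.4  6.9 76.3] [30.6 -0.  74.9]
nose left edge y= 2.02 slope deg 1.19 mean 2.96
foot left edge y= 12.82 slope deg -0.14 mean 12.83
```

View pics/w9c.png

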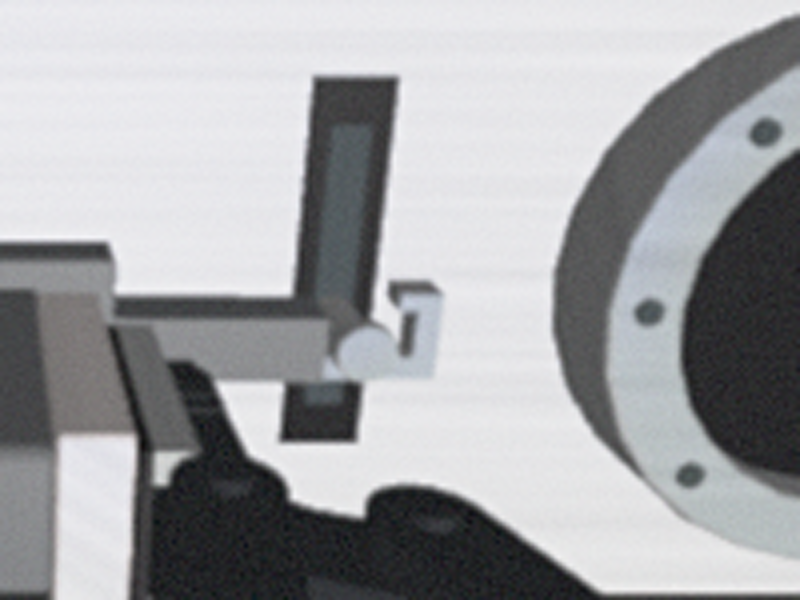

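The post head at (365,350) is now inside the hook, between the nose (330) and the crossbar (420), with the barb beyond it at (410,290). Lowering onto the plate.

Call:
{"name": "move_arm", "arguments": {"increments": [[[0.002,-0.0016,0,0],[0.002,0,0,0],[0.002,0,0,0],[0.002,0,0,0],[0,0,0,0],[0,0,0,0]]]}}

```text
t: 13.17
tool_pos: [0.5629, -0.0943, 0.0498]
tool_rot: [0.027, 1.571, -0.027]
contact_force: [0.6, -0.5, -0.4]
opening: 0.0365
```

Call:
{"name": "move_arm", "arguments": {"increments": [[[0.002,0,0,0],[0,0,0,0],[0,0,0,0]]]}}

```text
t: 13.42
tool_pos: [0.5629, -0.0943, 0.0496]
tool_rot: [0.027, 1.571, -0.027]
contact_force: [-1.4, 0.4, 3.4]
opening: 0.0367
```

Call:
{"name": "move_arm", "arguments": {"increments": [[[0.002,0,0,0],[0,0,0,0],[0,0,0,0]]]}}

```text
t: 13.67
tool_pos: [0.563, -0.0943, 0.0496]
tool_rot: [0.027, 1.571, -0.026]
contact_force: [-2.8, 0.9, 5.3]
opening: 0.0368
```

The clip is seated on the plate (Fz ≈ 5 N). I'll release in stages, watching the forces. The pads swing back as they open, so I'll follow down a little.

Call:
{"name": "move_arm", "arguments": {"increments": [[[0.002,0,0,0],[0,0,0,0],[0,0,0,0],[0,0,0,0]]], "gripper": 0.53}}

```text
t: 14.0
tool_pos: [0.5634, -0.0944, 0.0487]
tool_rot: [0.026, 1.57, -0.027]
contact_force: [-0.9, 0.1, 3.9]
opening: 0.0399
```

```bash
python3 -c "
from h import *
say()"
```

```text
t 14.0 p [ 0.5634 -0.0944  0.0487] toolz [ 0.9994 -0.0338  0.0011] toolx [ 1.1e-03 -4.0e-04 -1.0e+00] F [-0.9   0.11  3.9 ] op 0.0399
```

Call:
{"name": "move_arm", "arguments": {"increments": [[[0.002,0,0,0],[0,0,0,0],[0,0,0,0],[0,0,0,0]]], "gripper": 0.5}}

```text
t: 14.33
tool_pos: [0.5623, -0.0942, 0.0473]
tool_rot: [0.027, 1.572, -0.026]
contact_force: [-3.8, -0.3, 2.5]
opening: 0.0429
```

Call:
{"name": "move_arm", "arguments": {"increments": [[[0.002,0,0,0],[0,0,0,0],[0,0,0,0],[0,0,0,0]]], "gripper": 0.47}}

```text
t: 14.67
tool_pos: [0.5624, -0.0941, 0.0468]
tool_rot: [0.027, 1.572, -0.026]
contact_force: [-3.3, -0.3, 0.6]
opening: 0.0453
```

```bash
python3 rel.py w10 30; python3 -c "
import cv2;cv2.imwrite('pics/w10c.png',cv2.resize(cv2.imread('pics/w10.png')[150:330,180:420],(800,600),interpolation=cv2.INTER_CUBIC))"
```

```text
t 14.67 p [ 0.5624 -0.0941  0.0468] toolz [ 0.9994 -0.0338 -0.001 ] toolx [-1.e-03  3.e-04 -1.e+00] F [-3.32 -0.25  0.58] op 0.0453
t 14.72 p [ 0.5625 -0.0941  0.0468] toolz [ 0.9994 -0.0338 -0.001 ] toolx [-9.e-04  3.e-04 -1.e+00] F [-2.56 -0.46 -0.16] op 0.0454
head n 228 world [624.4 -95.9  27.1] tool [19.7  0.3 62. ] [17.6 -5.  53.5] [25.9  4.8 67.2]
30 31 [26.6  1.8 30. ] [33.6  3.1 34. ] [30.7  2.3 32.2]
34 63 [26.3 -3.5 34.1] [34.   2.8 38. ] [27.6  2.  36.4]
38 85 [26.  -4.8 38.1] [33.8  2.7 41.9] [27.6  0.4 40. ]
42 113 [26.  -8.2 42.1] [34.   2.7 46. ] [27.4 -0.9 44.2]
46 127 [26. -9. 46.] [33.7  2.8 50. ] [27.3 -1.5 47.9]
50 127 [26.  -8.9 50. ] [33.7  2.8 54. ] [27.4 -2.1 51.9]
54 131 [26.2 -9.  54. ] [33.9  3.1 57.9] [27.4 -1.6 56. ]
58 90 [26.1 -8.9 58. ] [33.8  3.1 62. ] [27.8 -0.3 59.4]
62 47 [26.5 -8.4 62.1] [33.9  6.6 65.9] [30.1  3.7 64.8]
66 76 [27.  -0.4 66. ] [33.5  6.7 69.9] [28.4  4.6 68.2]
70 62 [26.8 -8.6 70. ] [33.2  6.9 72.4] [28.4  1.8 71.2]
nose left edge y= 3.18 slope deg -0.79 mean 2.56
foot left edge y= 12.64 slope deg -0.05 mean 12.65
```

View pics/w10c.png

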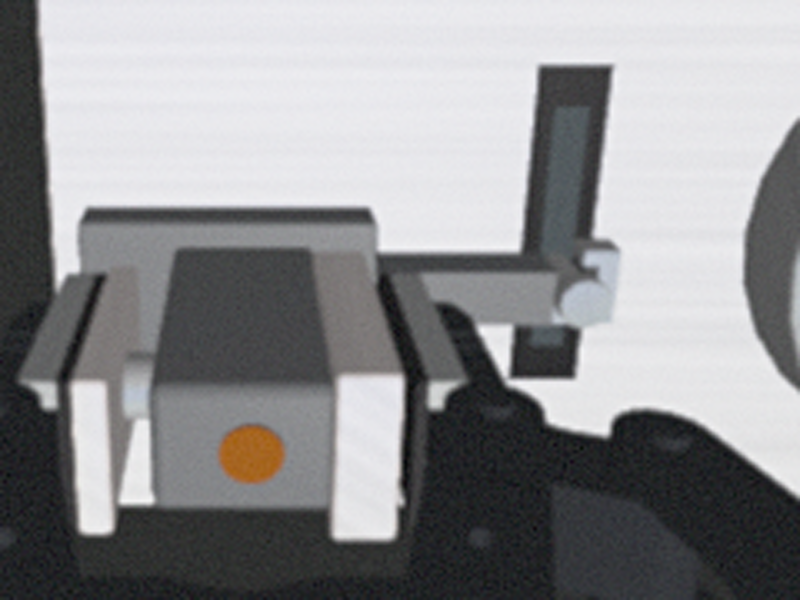

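The hook has closed on the post: barb at (605,250), post head at (583,300). The button still touches the rear pad. Opening fully clear.

Call:
{"name": "move_arm", "arguments": {"increments": [[[0,0,0,0],[0,0,0,0],[0,0,0,0],[0,0,0,0]]], "gripper": 0.43}}

```text
t: 15.05
tool_pos: [0.5628, -0.0942, 0.0471]
tool_rot: [0.027, 1.571, -0.026]
contact_force: [-2.8, 0.5, -0.5]
opening: 0.0488
```

Call:
{"name": "move_arm", "arguments": {"increments": [[[0,0,0,0],[0,0,0,0],[0,0,0,0],[0,0,0,0],[0,0,0,0],[0,0,0,0]]], "gripper": 0.28}}

```text
t: 15.55
tool_pos: [0.5631, -0.0943, 0.0474]
tool_rot: [0.027, 1.57, -0.027]
contact_force: [0.5, 0.3, -0.6]
opening: 0.0616
```

```bash
cat > chk.py <<'E'
from h import *
import sys
im,E,K=grab('wrist'); save(sys.argv[1],im); P=cloud(im,E,K); say()
a=np.radians(-2.05);ex=np.array([np.cos(a),np.sin(a)]);ey=np.array([-ex[1],ex[0]])
d=P[...,:2]*1e3-np.array([625.25,-96.2]); X=d@ex;Y=d@ey;Z=P[...,2]*1e3-10
box=(X>-110)&(X<20)&(abs(Y)<25)
def ext(n,m):
    if m.sum()>3: print(n,m.sum(),'X',X[m].min().round(1),X[m].max().round(1),'Y',Y[m].min().round(1),Y[m].max().round(1),'Z',np.median(Z[m]).round(2))
ext('top',box&(Z>45)&(Z<70)&(X<-20))
ext('front plate',box&(Z>57)&(Z<66)&(X>-50)&(X<-32))
ext('button',box&(Z>57)&(Z<66)&(X<-70)&(X>-105))
ext('nosetop',box&(abs(Z-10)<2)&(X>-36)&(X<-8)); ext('head',box&(Z>14)&(Z<22)&(abs(X)<9)&(abs(Y)<9))
ext('hook',box&(Z>6.5)&(Z<11)&(X>3.5)&(X<18)&(abs(Y)<14))
m=box&(Z>45)&(Z<70)&(X<-20)
for lab,y in(('leftnose',1),):
    zs=[];ys=[]
    for x in np.arange(-34,-6,2):
        s=Y[box&(abs(X-x)<1)&(abs(Z-10)<1.5)]
        if len(s)>3: zs.append(x);ys.append(s.max())
    if len(zs)>3: f=np.polyfit(zs,ys,1);print('nose yaw rel plate',np.degrees(f[0]).round(2),np.mean(ys).round(2))
zs=[];ys=[]
for x in np.arange(-88,-40,3):
    s=Y[box&(abs(X-x)<1.5)&(abs(Z-10)<1.5)]
    if len(s)>3: zs.append(x);ys.append(s.max())
if len(zs)>3: f=np.polyfit(zs,ys,1);print('foot yaw rel plate',np.degrees(f[0]).round(2),np.mean(ys).round(2))
E
python3 chk.py w11; python3 -c "
from h import *
plan([0,0,0],0,1)" | head -1
```

```text
t 15.6 p [ 0.5631 -0.0943  0.0474] toolz [ 9.994e-01 -3.370e-02  5.000e-04] toolx [ 5.e-04 -1.e-04 -1.e+00] F [ 0.18  0.18 -0.21] op 0.0615
top 7511 X -109.6 -20.0 Y -15.1 12.3 Z 59.51
front plate 1034 X -50.0 -41.2 Y -15.1 12.1 Z 61.67
button 1540 X -104.9 -70.0 Y -14.7 11.2 Z 60.72
nosetop 488 X -35.9 -8.0 Y -8.7 3.1 Z 9.77
head 220 X -5.5 4.4 Y -4.9 4.8 Z 17.31
hook 49 X 3.5 6.9 Y 0.2 6.3 Z 8.78
nose yaw rel plate 0.25 2.62
foot yaw rel plate 0.31 12.43
end [-0. -0.  0.] 0.0
```

Free of contact. The nose end and the crossbar both sit at the post to within ±0.2 mm, and yaw is 0.3°. Retreating straight up.

Call:
{"name": "move_arm", "arguments": {"increments": [[[-0.02,0,0,0],[-0.03,0,0,0],[-0.04,0,0,0],[-0.05,0,0,0],[-0.07,0,0,0],[-0.08,0,0,0],[-0.1,0,0,0],[-0.1,0,0,0],[-0.05,0,0,0],[0,0,0,0],[0,0,0,0],[0,0,0,0]]]}}

```text
t: 16.6
tool_pos: [0.562, -0.094, 0.1808]
tool_rot: [0.027, 1.573, -0.026]
contact_force: [0.2, 0.4, -0.4]
opening: 0.0611
```

```bash
python3 chk.py w12; python3 -c "
import cv2;cv2.imwrite('pics/w12c.png',cv2.resize(cv2.imread('pics/w12.png')[80:290,150:430],(800,600),interpolation=cv2.INTER_CUBIC))"
```

```text
t 16.65 p [ 0.5618 -0.0939  0.1802] toolz [ 0.9994 -0.0338 -0.0032] toolx [-0.0032  0.001  -1.    ] F [-1.25  0.18  0.5 ] op 0.0614
top 1173 X -87.5 -41.2 Y -14.7 11.7 Z 59.86
front plate 251 X -49.6 -41.3 Y -14.7 11.4 Z 61.67
button 251 X -87.5 -70.5 Y -13.5 10.2 Z 60.41
nosetop 256 X -35.9 -8.1 Y -8.5 2.3 Z 9.98
head 67 X -5.0 4.7 Y -5.4 4.4 Z 17.42
hook 24 X 3.6 6.9 Y -8.7 6.5 Z 8.89
nose yaw rel plate 0.06 2.1
foot yaw rel plate 0.28 11.97
```

View pics/w12c.png

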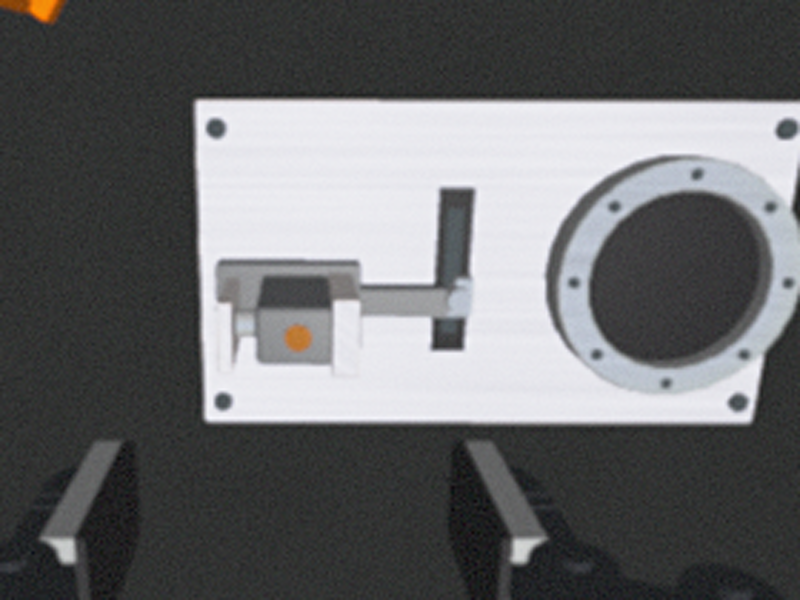

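The clip stands upright and square with the post in the hook at (458,298). Its span over both plates is 46.3 mm, so the plunger reads about 5.7 mm, close to the expected 6. Handing in.

```bash
python3 -c "
from h import *
print(ctrl.finish_job())"
```

```text
the job is handed in; nothing more can be done
None
```

The small grey clip is on the test plate with the post inside its hook, and the job was handed in at about 16.7 s of the 48 s allowed. I squeezed the clip fully (37 mm opening), carried it to the plate and slid it left just above the surface. The hook's stem touched the post at a highest reading of about 5.9 N, under the 9 N limit. I backed off, lowered the clip until it sat on the plate, released it in stages and lifted straight away.

**Last checks, from the wrist camera after letting go:**
- **Post:** It is gripped between nose and hook. The nose end is about 0.2 mm off touching it, and the crossbar is against its far side.
- **Plunger:** The span over plate and button is 46.3 mm, so it reads about 5.7 mm against the expected 6 mm.
- **Barb:** The post axis is at about clip y 1.5 mm, inside the 0 to 2 mm that clears the barb.
- **Stance:** The foot lies within about 0.3° of square to the plate, the clip stands upright, and it points at the coil.
- **Robot:** The gripper is clear and touching nothing.

The only disagreements were about 1 mm of scatter between camera views and a reported force that wandered by 1–2 N with nothing touching. I did not take a final picture of the other tools, but the arm passed above or clear of them. No check failed.

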